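Load the bench parts scanner and start the scan

TASK

Lift the scanner's hinged hood fully back and let it come gently onto its stop, move the orange part, which is already checked, from the glass into the yellow tray, and lay every silver part that is on the mat on the glass, side by side and lying down, none stacked. Then lower the hood gently onto its rim until it is fully shut and press the green start button all the way down. The parts are thin-walled, so grip them lightly, and leave the caliper, screwdriver and oil bottle where they are.

Things in the scene. Friction and masses are not known exactly. Their poses are not given: they have to be found in the camera images.
- scanner: flatbed parts scanner, grey, fixed to the bench, about 264 mm (its x) by 204 mm (its y); origin at the centre of its underside, under the centre of the glass. Glass top 35 mm above the origin, clear area 240 mm in x by 180 mm in y, surrounded by 12 mm thick walls whose rim is 77 mm above the origin. Beyond the wall on its +y (hinge) side stands the black control pod, 170 x 85 x 55 mm high, with the start button
- hood (a joint): angle of the scanner's clear, blue-framed hood (a flat 264 x 200 mm panel, 0.6 kg) about its hinge: 0 = shut on the rim, 1.8 rad = on its open stop, leaning back a little past upright. May start a little ajar. A friction hinge: it stays where it is left, and takes 4 to 8 N at the handle to raise and under 6 N to lower. The handle must come onto either stop (last 9 degrees) at no more than about 0.1 m/s (0.4 rad/s)
- hood_bar (a point): middle of the hood's handle, a black round bar 14 mm thick and 130 mm long, parallel to the scanner's x axis, 245 mm from the hinge axis and in the plane of the panel; 45 mm of free space between the bar and the panel's free edge. With the hood shut it is on the scanner's -y side, 82 mm above the bench
- hood_axis (a point): middle of the hood's hinge axis, which runs along the scanner's x axis at 100 mm to +y of its centre, 82 mm above the bench; fixed. As the hood opens the bar goes up from the -y side and over towards +y
- start (a joint): travel of the green start button: 0 = up, 0.006 m = fully down (5 N); springs back
- start_top (a point): centre of the top face of the green start button, 32 mm across, on the control pod, facing up
- mat: black rubber mat lying on the bench, 220 x 220 x 4 mm, fixed; origin at the centre of its underside
- done_tray: shallow yellow tray, fixed, 170 (x) x 130 (y) mm outside, walls 24 mm high and 4 mm thick, floor 4 mm thick; origin at the centre of its underside
- checked: loose orange part of the same shape, size and mass (36 x 56 x 26 mm, origin at its centre), already checked, lying on the scanner's glass under the hood at the start. Also thin-walled: grip it with 40 N or less
- part1: loose thin-walled aluminium part, a silver block 36 x 56 x 26 mm (its own x, y, z) with dark bores on top, about 90 g; origin at the block's centre. It dents if squeezed too hard: grip it with 40 N or less. May be absent. Starts flat on the black mat, its 36 mm side roughly along x
- part2: loose thin-walled aluminium part, a silver block 36 x 56 x 26 mm (its own x, y, z) with dark bores on top, about 90 g; origin at the block's centre. It dents if squeezed too hard: grip it with 40 N or less. May be absent. Starts flat on the black mat, its 36 mm side roughly along x
- part3: loose thin-walled aluminium part, a silver block 36 x 56 x 26 mm (its own x, y, z) with dark bores on top, about 90 g; origin at the block's centre. It dents if squeezed too hard: grip it with 40 N or less. May be absent. Starts flat on the black mat, its 36 mm side roughly along x
- part4: loose thin-walled aluminium part, a silver block 36 x 56 x 26 mm (its own x, y, z) with dark bores on top, about 90 g; origin at the block's centre. It dents if squeezed too hard: grip it with 40 N or less. May be absent. Starts flat on the black mat, its 36 mm side roughly along x
- caliper: loose digital caliper lying on the bench, 190 mm long; bystander, leave alone
- driver: loose screwdriver lying on the bench; bystander, leave alone
- oil: loose small red bottle, 48 mm across and 110 mm high; bystander, leave alone
Mind the look-alikes: they are no part of the job. What is shaped like the part4 but pink or turquoise is not meant.

How it is judged:
By the outcome, as a careful person would: the job done as asked, in the order asked, and still so for the second after the job is handed in, with the robot touching nothing.
Of part1, part2, part3, part4 only 2 to 4 are there at a start; the rules pass over those that are not, and their reading is None.
At some moment in a run one of part1, part2, part3, part4 may be knocked a few centimetres aside while the robot is not near it.
Once in a run the grip may slacken for a moment while it holds something.
It also fails if it takes over 210 s, if anything falls off the work surface, if the arm or the gripper's body presses on something with over 40 N, if the wrist force passes 120 N, or if a joint passes its speed limit or range.

ROBOT

A 7-joint arm with a two-finger parallel gripper is mounted at the origin on the work surface. World frame = base frame: x ahead of the robot, y to its left, z up, the work surface at z = 0. Lengths are in m, angles in degrees, forces in N, time in s.
With the tool pointing down it reaches from about 0.425 to 0.875 m from the base axis. Payload 4.7 kg.
Tool frame: the origin (TCP) lies on the centre line of the jaws, within the pads' length; the fingertips stand 17 mm ahead of it and the grasp point (between the pads) lies 2 mm behind it (bot.tcp_to_tips is the distance from the TCP to the fingertips, in m); z points along the fingers, y is the direction in which the jaws open and shut (so a half turn about z gives the same grasp; the last joint's range is limited). The gripper opens to 85 mm and grips with 20 to 120 N. Pads are 22 mm wide; open, the fingers measure 114 mm over their backs; the gripper's body (76 mm by 85 mm) begins 54 mm behind the grasp point. The pads swing forward as they close: fully open they stand 13 mm farther back than shut.
Start: joints at [-68.692, 18.392, -4.016, 83.108, 1.295, 78.541, -3.26], TCP at [0.228, 0.609, 0.248] pointing down, gripper open.
Joint ranges: [-163.93, 163.93], [-17.29, 119.83], [-79.2, 71.16], [3.27, 140.29], [-89.18, 269.18], [5.43, 117.66], [-154.24, 154.24]. Speed limits (degrees/s): [147.25, 147.25, 180, 180, 180, 180, 180].

INTERFACE

Orientations are given as a 3x3 rotation matrix whose columns are the frame's x, y, z axes.
In Python, from plant import bot gives the robot as it stands. The module is installed in compiled form; this text tells all that it offers.
- The arm moves only by the tool carry_out, never from a script. Its argument "commands" is a list of rows, each a list of 4 numbers: the shift along the tool's x, y, z in m, then the turn about the tool's z in rad. A call has 1 to 20 rows; each row shifts and turns the commanded pose from where the row before left it, along the tool's axes as they then stand; what a row does not reach is not made up. A row lasts 1/8 s, in which the tool goes at most 62.5 mm and 10.7 degrees, less where a joint would pass 70% of its speed; a pose out of reach is approached as far as the arm can. A call with a gripper value outside its range is refused whole. "jaw" is the finger opening in m, from 0 to 0.0854, set as the call begins (left out, the last holds). The fingers move at their own pace and stop on an object; "force" is the grip in N (left out, the last holds). Time passes only in rows, so rows that do not move let the fingers close. It gives the time, the measured TCP pose, the force and the opening at its end, in the units of the state.
- bot.get_obs(): the state, without advancing time (a new reading comes with each control period).
- bot.grab_frame(name): name is "side" or "top"; returns a dict with "pixels" (420x560x3 uint8, blue, green, red), "depth" (420x560 float32, m along the optical axis (not along the pixel's ray), 0 where there is no reading), "fov_y" (degrees; the focal length in pixels is half the picture's height over the tangent of half this angle, whatever the lens; pixels are square), "cx", "cy" (the principal point, pixels), "R" (3x3) and "t" (3): a world point X has camera coordinates R X + t. Camera axes: x right, y down, z forward; pixel columns grow to the right and rows downward; lengths in m; the calibration is good to about 2 mm. A picture is of the moment at which its call begins.
- bot.sign_off(): hands the job in, once; it reports no verdict.
The state is a dict: "time": time; "qpos": joint angles; "dq": joint speeds; "joint_efforts": joint torques, N m; "tool_pos": TCP position; "tool_rot": TCP orientation; "contact_force": force on the tool from outside, world axes, zero at the start; "wrist_torque": the same for the moment, N m; "finger_gap": finger opening in m.
Only numpy, scipy, OpenCV 4.12 (cv2) and the standard library are available. Lean on these libraries where they do the work, as an engineer would, in place of code of your own. Each camera call takes 0.05 s, during which the arm holds its last target. There are 200 camera calls.

## Working session

There is one attempt and no reset: what is moved stays moved. The work goes in short steps, Python scripts to look and compute and a tool call to move; the robot and the scene stay as the last step left them, time stands still between calls to the robot, and variables do not carry over. Pictures are saved under pics/ and viewed, about 12 in all and at most 16, crops included, and the job is handed in when it is done.

Besides the shell and the picture viewer there is one more tool, called after "Request:" in YAML: its name, and indented under it one key for each argument. carry_out: Moves the arm, as the interface text tells. Its arguments: {"type":"object","properties":{"commands":{"type":"array"},"jaw":{"type":"number"},"force":{"type":"number"}},"required":["commands"]}

```bash
mkdir -p pics; cat > h.py <<'E'
import numpy as np, cv2
from plant import bot
np.set_printoptions(precision=4,suppress=True)
def grab(n,save=None):
    f=bot.grab_frame(n)
    if save: cv2.imwrite('pics/'+save,f['pixels'])
    f['f']=210/np.tan(np.radians(f['fov_y'])/2)
    return f
def world(f,u,v,z=None):
    "pixel->world by depth, or on plane z"
    r=np.array([(u-f['cx'])/f['f'],(v-f['cy'])/f['f'],1.]);R=np.array(f['R']);t=np.array(f['t'])
    if z is None:
        d=f['depth'][int(round(v)),int(round(u))]
        return R.T@(r*d-t)
    o=-R.T@t; w=R.T@r
    return o+w*(z-o[2])/w[2]
def cloud(f):
    v,u=np.mgrid[0:420,0:560]; d=f['depth']
    p=np.stack([(u-f['cx'])/f['f']*d,(v-f['cy'])/f['f']*d,d],-1)
    return (p-np.array(f['t']))@np.array(f['R'])
def crop(f,u0,v0,u1,v1,name,k=3):
    cv2.imwrite('pics/'+name,cv2.resize(f['pixels'][v0:v1,u0:u1],None,fx=k,fy=k,interpolation=cv2.INTER_CUBIC))
E
python3 - <<'E'
from h import *
for n in('top','side'):
    f=grab(n,n+'0.png');print(n,f['fov_y'],f['cx'],f['cy'],np.array(f['R']),f['t'])
print(bot.get_obs())
a=cv2.imread('pics/top0.png');b=cv2.imread('pics/side0.png')
E
```

```text
top 52.09420461395483 281.96103047043056 205.7801139268033 [[ 0.0674 -0.9977  0.0028]
 [-0.9754 -0.0665 -0.2102]
 [ 0.2099  0.0114 -0.9776]] [-0.0381  0.5323  1.0464]
side 57.745074612507885 279.8215933397404 207.93610797671622 [[ 0.9712 -0.2378 -0.0159]
 [-0.1881 -0.7235 -0.6642]
 [ 0.1464  0.6481 -0.7473]] [-0.5127  0.1493  1.0932]
{'time': 0.1, 'qpos': array([-68.6903,  18.435 ,  -4.0156,  83.1682,   1.2937,  78.5427,
        -3.2602]), 'dq': array([ 0.0728, -0.0559, -0.0915,  0.0305,  0.0453, -0.0351,  0.039 ]), 'joint_efforts': array([ -0.0007, -49.488 ,  -0.3842, -31.5212,   0.013 ,   0.0075,
         0.    ]), 'tool_pos': array([0.2275, 0.6084, 0.2473]), 'tool_rot': array([[-0.9367,  0.3502, -0.0005],
       [ 0.3502,  0.9367, -0.0017],
       [-0.0001, -0.0018, -1.    ]]), 'contact_force': array([-0.0604,  0.3445, -0.9833]), 'wrist_torque': array([-0.0064, -0.0196,  0.0184]), 'finger_gap': 0.08567526391511802}
```

View pics/top0.png

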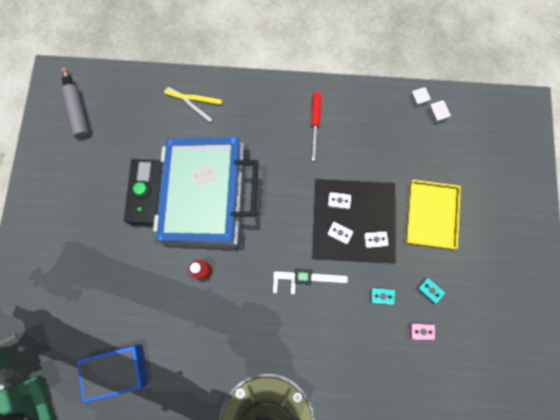

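View pics/side0.png

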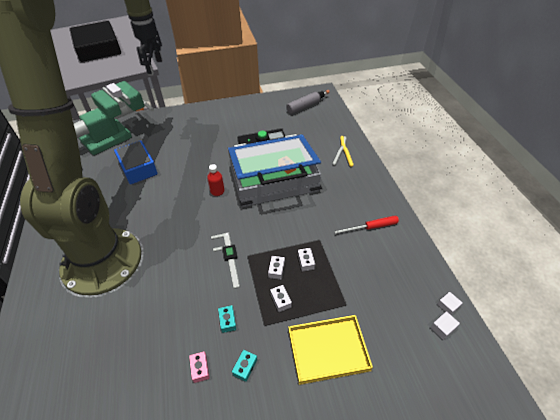

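The top view shows the scanner at about (200,190), with the hood a little ajar, the handle at (250,188) and the button at (140,188). Three silver parts with bores lie on the mat at (340,200), (341,232) and (376,240). The orange part shows through the hood at (203,175), and the tray is at (434,215). The turquoise blocks (383,296) and (431,290), the pink block (423,331) and the plain white cubes (421,96) and (440,111) are off the mat and not meant.

```bash
python3 - <<'E'
from h import *
f=grab('top'); P=cloud(f); px=f['pixels'].astype(int)
crop(f,110,120,310,260,'c1.png',4); crop(f,300,170,475,270,'c2.png',4)
for n,u,v in [('btn',140,188),('p1',340,200),('p2',341,232),('p3',376,240),('oil',199,269)]: print(n,world(f,u,v))
# silver tops on mat
m=((px.min(2)>120)&(P[...,2]>.02)&(P[...,2]<.045)).astype(np.uint8); m[:,:312]=0;m[:,398:]=0;m[:178]=0;m[264:]=0
c,_=cv2.findContours(m,cv2.RETR_EXTERNAL,2)
for k in c:
    if cv2.contourArea(k)<60: continue
    w=np.array([world(f,*p[0],z=.03)[:2] for p in k],np.float32); print('silver',cv2.minAreaRect(w*1000))
B,G,R=px[...,0],px[...,1],px[...,2]
def rect(n,m,z):
    m=m.astype(np.uint8); c,_=cv2.findContours(m,cv2.RETR_EXTERNAL,2); k=max(c,key=cv2.contourArea)
    w=np.array([world(f,*p[0],z=z)[:2] for p in k],np.float32); print(n,cv2.minAreaRect(w*1000),k.reshape(-1,2).mean(0))
rect('tray',(G>150)&(R>150)&(B<80)&(P[...,1]<0),.02)
bt=(G>150)&(R<80)&(B<120)&(P[...,2]>.03);bt[:,155:]=0;rect('btn',bt,.06)
bl=(B>120)&(R<70)&(P[...,2]>.05)&(P[...,0]>.5);rect('hood',bl,.09);v,u=np.where(bl);q=P[bl]
A=np.c_[q[:,:2],np.ones(len(q))];print('plane z=ax+by+c',np.linalg.lstsq(A,q[:,2],rcond=None)[0])
bar=(px.max(2)<60)&(P[...,2]>.06);bar[:,:245]=0;bar[:,262:]=0;bar[155:220]&=True;v,u=np.where(bar);print(len(u));q=P[bar];q=q[np.argsort(-q[:,2])];print(q[:5],q.mean(0))
mt=(px.max(2)<50)&(abs(P[...,2]-.004)<.01);mt[:,:305]=0;mt[:,405:]=0;rect('mat',mt,.004)
E
```

```text
btn [0.5511 0.361  0.0756]
p1 [ 0.5652 -0.1534  0.0304]
p2 [ 0.48   -0.1591  0.0319]
p3 [ 0.4655 -0.2505  0.0304]
oil [0.3567 0.1842 0.1026]
silver ((468.2539978027344, -248.69705200195312), (36.4067268371582, 57.334815979003906), 9.060336112976074)
silver ((478.9468078613281, -154.97235107421875), (55.44453048706055, 36.762149810791016), 66.69405364990234)
silver ((564.7608642578125, -149.96316528320312), (56.015525817871094, 38.06608963012695), 86.54808807373047)
tray ((546.743408203125, -401.75286865234375), (131.10983276367188, 169.86619567871094), 86.1526107788086) [434.44 214.26]
btn ((554.7235107421875, 369.1682434082031), (30.812957763671875, 28.637428283691406), 50.0575065612793) [139.5833 187.5556]
hood ((598.3441162109375, 213.27783203125), (189.64520263671875, 191.04750061035156), 2.2276558876037598) [197.2452 166.7226]
plane z=ax+by+c [ 0.0019 -0.1776  0.1408]
434
[[ 0.302  -0.0145  1.135 ]
 [ 0.0782  0.035   0.2689]
 [ 0.078   0.0332  0.2678]
 [ 0.0769  0.0316  0.2632]
 [ 0.0783  0.0337  0.2622]] [0.2661 0.0436 0.1578]Traceback (most recent call last):
  File "<stdin>", line 20, in <module>
  File "<stdin>", line 13, in rect
ValueError: max() iterable argument is empty
```

View pics/c1.png

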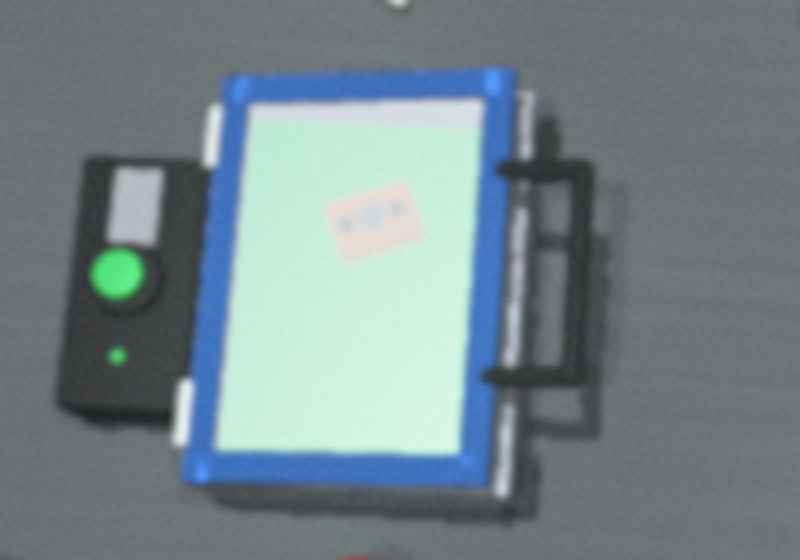

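View pics/c2.png

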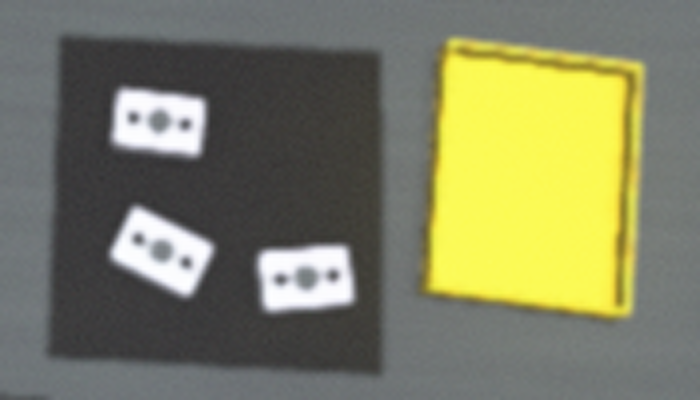

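```bash
cat > fit.py <<'E'
from h import *
from scipy.optimize import least_squares
f=grab('top'); R=np.array(f['R']);t=np.array(f['t'])
def proj(X): c=R@X+t; return np.array([f['cx']+f['f']*c[0]/c[2],f['cy']+f['f']*c[1]/c[2]])
def hood(p,s,x,d,h=0):
    x0,y0,yaw,th=p[:4]; c,sn=np.cos(yaw),np.sin(yaw)
    y=.1-d*np.cos(th)+h*np.sin(th); z=.082+d*np.sin(th)+h*np.cos(th)
    return np.array([x0+c*x-sn*y,y0+sn*x+c*y,z])
obs=[((168,139.5),.132,'a'),((156.2,240),-.132,'a'),((238.8,138),.132,'b'),((231.8,240.8),-.132,'b'),((256.5,160.5),.065,'c'),((253,215),-.065,'c')]
def res(p):
    d={'a':p[4],'b':p[5],'c':.245}
    return np.concatenate([proj(hood(p,1,x,d[k],.006 if k!='c' else 0.005))-np.array(o) for o,x,k in obs])
s=least_squares(res,[.55,.2,0,.17,0.0,.195]);print(s.x,np.degrees(s.x[2:4]));print(s.fun.reshape(-1,2))
print('bar',hood(s.x,1,0,.245),'axis',hood(s.x,1,0,0),'btn',[world(f,139.3,187.8,z) for z in(.06,.067)])
P=cloud(f)
print('depth btn',P[184:192,136:144,2].round(3).ravel()[::5], 'pod', P[205,140:150,2])
print('orange',[world(f,110+375/4,120+221/4,z) for z in (.061,)])
print('orange corners',[world(f,110+a/4,120+b/4,.061)[:2] for a,b in((325,200),(408,180),(424,241),(343,263))])
E
python3 fit.py
```

```text
[0.5536 0.2047 0.0228 0.1931 0.0053 0.1966] [ 1.3065 11.0623]
[[-0.4993 -0.9484]
 [ 0.4418  0.4142]
 [ 0.1439 -1.5475]
 [-0.2031  1.1311]
 [-0.1365  1.469 ]
 [ 0.2325 -0.6945]]
bar [0.5568 0.0643 0.129 ] axis [0.5513 0.3047 0.082 ] btn [array([0.5552, 0.3684, 0.06  ]), array([0.5536, 0.3659, 0.067 ])]
depth btn [0.08  0.078 0.081 0.074 0.08  0.076 0.077 0.078 0.076 0.08  0.079 0.078
 0.077] pod [0.0531 0.0533 0.0538 0.0575 0.0565 0.0578 0.0564 0.0558 1.135  0.0503]
orange [array([0.5997, 0.206 , 0.061 ])]
orange corners [array([0.6116, 0.2399]), array([0.6289, 0.1874]), array([0.5885, 0.1729]), array([0.5703, 0.2236])]
```

Request:
carry_out:
  commands:
    - [0,0,-0.01,-0.127]
    - [0,0,-0.01,-0.127]
    - [0,0,0,-0.127]
    - [-0.0226,-0.0394,0,0]
    - [-0.0226,-0.0394,0,0]
    - [-0.0226,-0.0394,0,0]
    - [-0.0226,-0.0394,0,0]
    - [-0.0226,-0.0394,0,0]
    - [-0.0226,-0.0394,0,0]
    - [-0.0226,-0.0394,0,0]
    - [-0.0226,-0.0394,0,0]
    - [-0.0226,-0.0394,0,0]
    - [-0.0226,-0.0394,0,0]
    - [-0.0226,-0.0394,0,0]
    - [-0.0226,-0.0394,0,0]
    - [-0.0226,-0.0394,0,0]
    - [-0.0226,-0.0394,0,0]
    - [0,0,0,0]
    - [0,0,0,0]
  jaw: 0.085
  force: 40

```text
time: 2.58
tool_pos: [0.5565, 0.0654, 0.268]
tool_rot: [[-1.0, -0.023, -0.001], [-0.023, 1.0, 0.001], [0.001, 0.001, -1.0]]
contact_force: [-0.3, 0.5, -0.5]
finger_gap: 0.0849
```

Request:
carry_out:
  commands:
    - [0,-0.0,0.03,0]
    - [0,0,0.03,0]
    - [0,0,0.03,0]
    - [0,0,0,0]
    - [0,0,0,0]
    - [0,0,0,0]
  jaw: 0.045

```text
time: 3.32
tool_pos: [0.5577, 0.0653, 0.18]
tool_rot: [[-1.0, -0.024, 0.003], [-0.024, 1.0, 0.001], [-0.003, 0.001, -1.0]]
contact_force: [0.4, -0.9, -0.5]
finger_gap: 0.0448
```

```bash
python3 - <<'E'
from h import *
f=grab('side'); g=grab('top')
a=cv2.resize(f['pixels'][110:230,210:340],None,fx=3,fy=3,interpolation=2);b=cv2.resize(g['pixels'][130:250,150:280],None,fx=3,fy=3,interpolation=2)
cv2.imwrite('pics/c3.png',np.hstack([a,b])); print(bot.get_obs()['tool_pos'])
E
```

```text
[0.5575 0.065  0.1796]
```

View pics/c3.png

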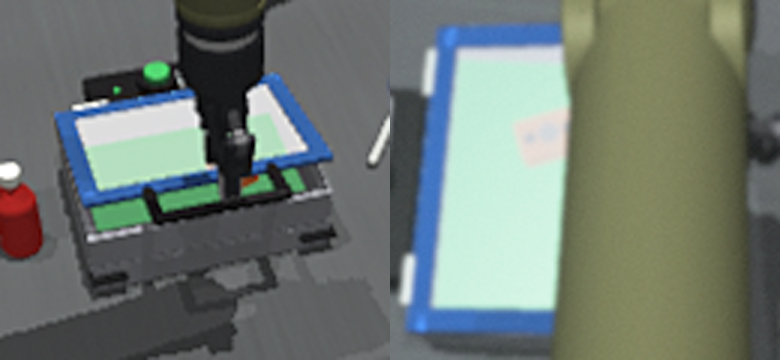

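The side crop shows the fingers above the bar, whose ends are at about (262,181) and (305,172).

```bash
python3 - <<'E'
from h import *
f=grab('side')
for p in((261.7,180.5),(283,177),(305,172.3)):
  print([world(f,*p,z=z).round(4) for z in(.12,.129,.136)])
P=cloud(f);px=f['pixels'].astype(int)
for u in range(262,306,4):
  c=px[165:190,u].max(1); v=165+np.argmin(c); print(u,v,c.min(),P[v,u].round(4))
E
```

```text
[array([0.4942, 0.0801, 0.12  ]), array([0.4928, 0.0709, 0.129 ]), array([0.4916, 0.0638, 0.136 ])]
[array([0.5589, 0.0785, 0.12  ]), array([0.5567, 0.0694, 0.129 ]), array([0.555 , 0.0623, 0.136 ])]
[array([0.628 , 0.0815, 0.12  ]), array([0.625 , 0.0723, 0.129 ]), array([0.6227, 0.0652, 0.136 ])]
262 178 12 [0.4957 0.0801 0.1299]
266 183 10 [0.5033 0.0609 0.1257]
270 182 15 [0.5151 0.0596 0.1281]
274 179 18 [0.5281 0.0635 0.1333]
278 181 6 [0.5394 0.0609 0.1248]
282 180 10 [0.5513 0.0603 0.1266]
286 179 8 [0.5639 0.0619 0.126 ]
290 178 12 [0.5755 0.06   0.129 ]
294 177 18 [0.5887 0.0636 0.1266]
298 177 7 [0.6009 0.0632 0.124 ]
302 176 12 [0.613  0.0625 0.1258]
```

Request:
carry_out:
  commands:
    - [0,0,0.02,0]
    - [0,0,0.02,0]
    - [0,0,0.012,0]
    - [0,0,0,0]
    - [0,0,0,0]

```text
time: 4.1
tool_pos: [0.5574, 0.0648, 0.1271]
tool_rot: [[-1.0, -0.023, 0.001], [-0.023, 1.0, 0.0], [-0.001, 0.0, -1.0]]
contact_force: [-0.2, 0.3, -0.1]
finger_gap: 0.0451
```

Request:
carry_out:
  commands:
    - [0,0,0,0]
    - [0,0,0,0]
    - [0,0,0,0]
    - [0,0,0,0]
  jaw: 0.005
  force: 40

```text
time: 4.6
tool_pos: [0.5572, 0.068, 0.127]
tool_rot: [[-1.0, -0.025, 0.002], [-0.025, 1.0, 0.004], [-0.002, 0.004, -1.0]]
contact_force: [0.3, 6.0, -0.2]
finger_gap: 0.0124
```

```bash
cat > arc.py <<'E'
# arc rows in tool axes (y, z) between hood angles; tool y = scanner y
import numpy as np,sys
a=np.array(eval(sys.argv[1])); y=-.245*np.cos(a); z=.245*np.sin(a)
for i in range(len(a)-1): print([0,round(float(y[i+1]-y[i]),4),round(float(z[i]-z[i+1]),4),0],end=',')
E
python3 arc.py "np.r_[np.linspace(.19,1.55,20)]"; echo; python3 arc.py "np.r_[np.linspace(1.55,1.82,12)]"
```

```text
[0, 0.0039, -0.0171, 0],[0, 0.0051, -0.0168, 0],[0, 0.0063, -0.0164, 0],[0, 0.0075, -0.0159, 0],[0, 0.0086, -0.0153, 0],[0, 0.0097, -0.0146, 0],[0, 0.0107, -0.0139, 0],[0, 0.0117, -0.0131, 0],[0, 0.0126, -0.0122, 0],[0, 0.0134, -0.0113, 0],[0, 0.0142, -0.0103, 0],[0, 0.0149, -0.0093, 0],[0, 0.0155, -0.0082, 0],[0, 0.016, -0.0071, 0],[0, 0.0165, -0.0059, 0],[0, 0.0169, -0.0047, 0],[0, 0.0172, -0.0035, 0],[0, 0.0174, -0.0022, 0],[0, 0.0175, -0.001, 0],
[0, 0.006, -0.0001, 0],[0, 0.006, 0.0001, 0],[0, 0.006, 0.0002, 0],[0, 0.006, 0.0004, 0],[0, 0.006, 0.0005, 0],[0, 0.006, 0.0007, 0],[0, 0.006, 0.0008, 0],[0, 0.0059, 0.001, 0],[0, 0.0059, 0.0011, 0],[0, 0.0059, 0.0013, 0],[0, 0.0058, 0.0014, 0],
```

Request:
carry_out:
  commands:
    - [0,0.0075,-0.012,0]
    - [0,0.005,-0.017,0]
    - [0,0.0063,-0.0164,0]
    - [0,0.0075,-0.0159,0]
    - [0,0.0086,-0.0153,0]
    - [0,0.0097,-0.0146,0]
    - [0,0.0107,-0.0139,0]
    - [0,0,0,0]
    - [0,0,0,0]

```text
time: 5.72
tool_pos: [0.5561, 0.1136, 0.2334]
tool_rot: [[-1.0, -0.019, 0.001], [-0.019, 1.0, -0.007], [-0.001, -0.007, -1.0]]
contact_force: [-2.2, -10.8, 8.5]
finger_gap: 0.0123
```

Request:
carry_out:
  commands:
    - [0,0.0077,-0.016,0]
    - [0,0.0126,-0.0132,0]
    - [0,0.0134,-0.0113,0]
    - [0,0.0142,-0.0103,0]
    - [0,0.0149,-0.0093,0]
    - [0,0.0155,-0.0082,0]
    - [0,0.016,-0.0071,0]
    - [0,0.0165,-0.0059,0]
    - [0,0,0,0]
    - [0,0,0,0]

```text
time: 6.98
tool_pos: [0.5537, 0.2273, 0.3188]
tool_rot: [[-1.0, -0.02, 0.004], [-0.02, 1.0, -0.002], [-0.004, -0.002, -1.0]]
contact_force: [-7.7, -9.3, 19.3]
finger_gap: 0.0123
```

```bash
python3 -c "
from h import *
grab('side','s4.png'); o=bot.get_obs();print(o['tool_pos'],o['contact_force'],o['finger_gap'])
f=cv2.imread('pics/s4.png');cv2.imwrite('pics/s4.png',cv2.resize(f[60:260,180:380],None,fx=3,fy=3))"
```

```text
[0.5537 0.2273 0.3188] [-7.4903 -9.1439 19.2987] 0.01207721437633964
```

View pics/s4.png

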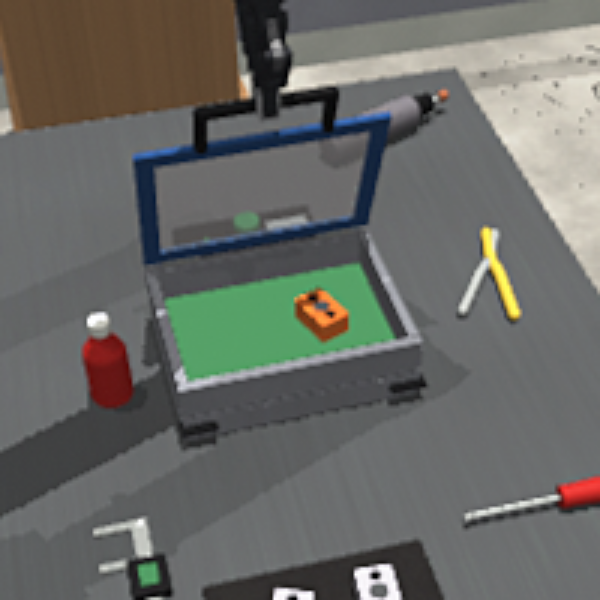

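Request:
carry_out:
  commands:
    - [0.003,0.011,-0.009,0]
    - [0,0.015,-0.004,0]
    - [0,0.015,-0.003,0]
    - [0,0.015,-0.002,0]
    - [0,0.012,-0.001,0]
    - [0,0.008,0,0]
    - [0,0.006,0,0]
    - [0,0.006,0,0]
    - [0,0.006,0.0005,0]
    - [0,0.006,0.0005,0]
    - [0,0.005,0.001,0]
    - [0,0.004,0.001,0]
    - [0,0,0,0]

```text
time: 8.65
tool_pos: [0.5505, 0.3385, 0.3323]
tool_rot: [[-1.0, -0.021, 0.009], [-0.021, 1.0, 0.001], [-0.009, 0.001, -1.0]]
contact_force: [5.5, -1.8, 7.4]
finger_gap: 0.0125
```

Request:
carry_out:
  commands:
    - [-0.001,0.004,0,0]
    - [0,0.004,0.0005,0]
    - [0,0.004,0.001,0]
    - [0,0.004,0.001,0]
    - [0,0.003,0.001,0]
    - [0,0.003,0.001,0]
    - [0,0.003,0.001,0]
    - [0,0,0,0]

```text
time: 9.65
tool_pos: [0.5499, 0.3642, 0.3273]
tool_rot: [[-1.0, -0.022, 0.007], [-0.022, 1.0, 0.002], [-0.007, 0.002, -1.0]]
contact_force: [3.5, -0.6, 9.1]
finger_gap: 0.0124
```

Request:
carry_out:
  commands:
    - [0,0.003,0,0]
    - [0,0.003,0.0,0]
    - [0,0.003,0.0,0]
    - [0,0,0,0]
    - [0,0,0,0]

```text
time: 10.28
tool_pos: [0.55, 0.365, 0.3271]
tool_rot: [[-1.0, -0.015, 0.003], [-0.015, 1.0, -0.011], [-0.003, -0.011, -1.0]]
contact_force: [-3.2, -17.6, 13.5]
finger_gap: 0.0121
```

On the stop: the force rose and the motion ended. Releasing the bar now.

Request:
carry_out:
  commands:
    - [0,-0.003,0,0]
    - [0,-0.003,0.0,0]
    - [0,0,0.0,0]

```text
time: 10.65
tool_pos: [0.55, 0.3647, 0.3272]
tool_rot: [[-1.0, -0.02, 0.006], [-0.02, 1.0, -0.001], [-0.006, -0.001, -1.0]]
contact_force: [1.4, -7.0, 9.3]
finger_gap: 0.0124
```

Request:
carry_out:
  commands:
    - [0,0,0,0]
    - [0,0,0,0]
    - [0,0,0,0]
    - [0,0,-0.015,0]
    - [0,0,-0.015,0]
    - [0,0,-0.015,0]
    - [0,0,0,0]
  jaw: 0.05

```text
time: 11.52
tool_pos: [0.5484, 0.368, 0.3707]
tool_rot: [[-1.0, -0.023, 0.003], [-0.023, 1.0, 0.002], [-0.003, 0.002, -1.0]]
contact_force: [-0.1, 0.8, 1.2]
finger_gap: 0.0505
```

Request:
carry_out:
  commands:
    - [-0.006,-0.02,0,0]
    - [-0.006,-0.02,0,0]
    - [-0.006,-0.02,0,0]
    - [-0.006,-0.02,0,0]
    - [-0.006,-0.02,0,0]
    - [-0.006,-0.02,0,0]
    - [-0.006,-0.02,0,0]
    - [-0.006,-0.023,0,0]
    - [0,0,0.03,-0.155]
    - [0,0,0.04,-0.155]
    - [0,0,0.05,0]
    - [0,0,0.05,0]
    - [0,0,0.04,0]
    - [0,0,0,0]
    - [0,0,0,0]
  jaw: 0.085

```text
time: 13.4
tool_pos: [0.6008, 0.2059, 0.1602]
tool_rot: [[-0.945, -0.327, 0.003], [-0.327, 0.945, 0.001], [-0.003, 0.0, -1.0]]
contact_force: [-0.4, 0.7, 0.1]
finger_gap: 0.085
```

```bash
cat > seen.py <<'E'
from h import *
# colour-segmented top faces from side camera: orange on glass, silver on mat
f=grab('side');P=cloud(f);hsv=cv2.cvtColor(f['pixels'],cv2.COLOR_BGR2HSV).astype(int);px=f['pixels'].astype(int)
def rects(n,m,z,amin=40):
    m=cv2.morphologyEx(m.astype(np.uint8),cv2.MORPH_CLOSE,np.ones((5,5)))
    for k in cv2.findContours(m,cv2.RETR_EXTERNAL,2)[0]:
        if cv2.contourArea(k)<amin: continue
        w=np.array([world(f,*p[0],z=z)[:2] for p in k],np.float32);c,s,a=cv2.minAreaRect(w*1000)
        if s[0]>s[1]: s=s[::-1]
        else: a+=90
        print(n,np.round(c,1),np.round(s,1),'long at',round(a%180,1))
o=bot.get_obs();print(o['tool_pos'],o['finger_gap'])
rects('orange',(hsv[...,0]>5)&(hsv[...,0]<18)&(hsv[...,1]>150)&(hsv[...,2]>170)&(P[...,0]>.3)&(P[...,1]>.05)&(P[...,2]>.05),.061)
rects('silver',(px.min(2)>170)&(P[...,2]>.02)&(P[...,2]<.04)&(P[...,0]>.38)&(P[...,0]<.65)&(P[...,1]<-.08)&(P[...,1]>-.33),.03)
rects('onglass',(px.min(2)>150)&(P[...,2]>.05)&(P[...,2]<.072)&(P[...,0]>.43)&(P[...,0]<.68)&(P[...,1]<.3)&(P[...,1]>.12),.061)
E
python3 seen.py; python3 -c "
from h import *
f=grab('side');crop(f,200,80,340,220,'c5.png',4)"
```

```text
[0.6011 0.2061 0.1608] 0.08506862324908179
orange [601.8 206.2] [36.3 57.5] long at 108.7
silver [ 467.4 -253.1] [35.7 56.8] long at 98.6
silver [ 478.5 -159.5] [35.7 56.7] long at 67.0
silver [ 564.3 -154.1] [35.3 56.8] long at 86.5
```

View pics/c5.png

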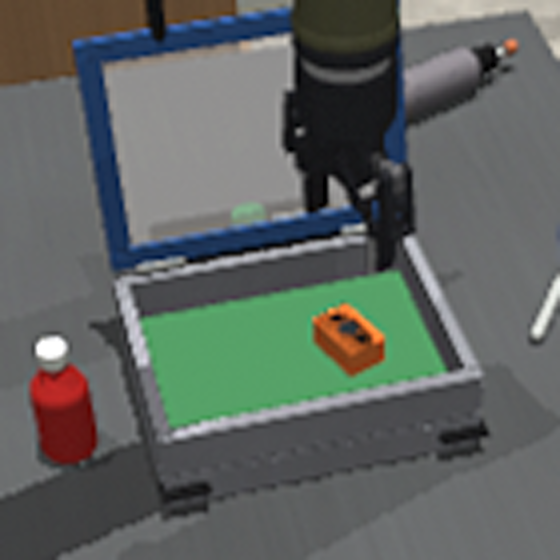

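The crop shows the hood back on its stop and the orange part alone on the glass at about (287,164) in the full picture. Both cameras agree on its position, so I'm descending.

Request:
carry_out:
  commands:
    - [0,0,0.03,0]
    - [0,0,0.03,0]
    - [0,0,0.025,0]
    - [0,0,0.012,0]
    - [0,0,0.009,0]
    - [0,0,0,0]
    - [0,0,0,0]

```text
time: 14.38
tool_pos: [0.6003, 0.2061, 0.0533]
tool_rot: [[-0.945, -0.327, 0.002], [-0.327, 0.945, 0.001], [-0.002, 0.0, -1.0]]
contact_force: [0.6, -0.2, -0.4]
finger_gap: 0.085
```

Request:
carry_out:
  commands:
    - [0,0,0,0]
    - [0,0,0,0]
    - [0,0,0,0]
    - [0,0,0,0]
  jaw: 0.045
  force: 30

```text
time: 14.88
tool_pos: [0.6, 0.2062, 0.053]
tool_rot: [[-0.945, -0.327, 0.001], [-0.327, 0.945, 0.001], [-0.001, 0.0, -1.0]]
contact_force: [-1.4, -0.0, 5.5]
finger_gap: 0.0555
```

Request:
carry_out:
  commands:
    - [0,0,-0.02,0]
    - [0,0,-0.035,0]
    - [0,0,-0.04,0]
    - [0.0178,-0.0398,0,0]
    - [0.0178,-0.0398,0,0]
    - [0.0178,-0.0398,0,0]
    - [0.0178,-0.0398,0,0]
    - [0.0178,-0.0398,0,0]
    - [0.0178,-0.0398,0,0]
    - [0.0178,-0.0398,0,0]
    - [0.0178,-0.0398,0,0]
    - [0.0178,-0.0398,0,0]
    - [0.0178,-0.0398,0,0]
    - [0.0178,-0.0398,0,0]
    - [0.0178,-0.0398,0,0]
    - [0.0178,-0.0398,0,0]
    - [0.0178,-0.0398,0,0]
    - [0,0,0,0.155]
    - [0,0,0,0.155]
    - [0,0,0,0]

```text
time: 17.38
tool_pos: [0.5462, -0.4021, 0.1476]
tool_rot: [[-1.0, -0.025, -0.0], [-0.025, 1.0, 0.0], [0.0, 0.0, -1.0]]
contact_force: [-0.5, -0.4, -1.2]
finger_gap: 0.0552
```

Request:
carry_out:
  commands:
    - [0,0,0.04,0]
    - [0,0,0.04,0]
    - [0,0,0.025,0]
    - [0,0,0.01,0]
    - [0,0,0.0075,0]
    - [0,0,0,0]
    - [0,0,0,0]

```text
time: 18.25
tool_pos: [0.5469, -0.4027, 0.0259]
tool_rot: [[-1.0, -0.024, 0.002], [-0.024, 1.0, -0.001], [-0.002, -0.001, -1.0]]
contact_force: [0.7, 0.1, -1.3]
finger_gap: 0.0556
```

Request:
carry_out:
  commands:
    - [0,0,0,0]
    - [0,0,0,0]
    - [0,0,0,0]
    - [0,0,-0.02,0]
    - [0,0,-0.04,0]
    - [0,0,-0.06,0]
    - [0,0,0,0]
  jaw: 0.072

```text
time: 19.12
tool_pos: [0.5491, -0.4053, 0.1528]
tool_rot: [[-1.0, -0.023, 0.011], [-0.023, 1.0, -0.007], [-0.01, -0.007, -1.0]]
contact_force: [-0.3, -0.5, -0.7]
finger_gap: 0.0719
```

```bash
python3 seen.py; python3 -c "
from h import *
grab('side','s6.png')"
```

```text
[ 0.5478 -0.4039  0.1495] 0.07208309275962227
silver [ 466.7 -252.9] [34.7 56.4] long at 99.8
silver [ 478.9 -159.2] [36.2 57.5] long at 67.0
silver [ 564.3 -154.1] [35.3 56.8] long at 86.5
```

View pics/s6.png

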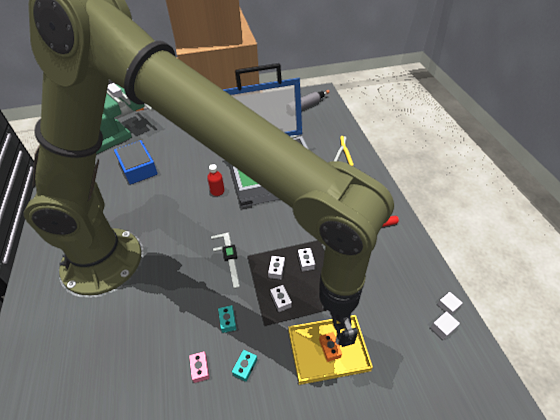

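The orange part is in the tray at (330,346), and three silver parts are still on the mat. Next is the part at (281,297).

Request:
carry_out:
  commands:
    - [0.0155,0.031,0,0]
    - [0.0155,0.031,0,0]
    - [0.0155,0.031,0,0]
    - [0.0155,0.031,0,0]
    - [0.0155,0.031,0,0]
    - [0,0,0,-0.135]
    - [0,0,0.03,0]
    - [0,0,0.03,0]
    - [0,0,0,0]
    - [0,0,0,0]
  jaw: 0.08

```text
time: 20.48
tool_pos: [0.4653, -0.2492, 0.0852]
tool_rot: [[-0.988, -0.157, 0.0], [-0.157, 0.988, -0.0], [0.0, -0.0, -1.0]]
contact_force: [0.9, -0.2, -0.2]
finger_gap: 0.0798
```

Request:
carry_out:
  commands:
    - [-0.002,-0.002,0.025,0]
    - [0,0,0.02,0]
    - [0,0,0.01,0]
    - [0,0,0.007,0]
    - [0,0,0,0]
    - [0,0,0,0]

```text
time: 21.22
tool_pos: [0.468, -0.2509, 0.0234]
tool_rot: [[-0.988, -0.158, 0.001], [-0.158, 0.988, -0.0], [-0.001, -0.0, -1.0]]
contact_force: [0.4, -0.4, 0.3]
finger_gap: 0.0801
```

Request:
carry_out:
  commands:
    - [0,0,0,0]
    - [0,0,0,0]
    - [0,0,0,0]
    - [0,0,0,0]
  jaw: 0.045
  force: 30

```text
time: 21.72
tool_pos: [0.468, -0.2509, 0.0233]
tool_rot: [[-0.988, -0.158, 0.001], [-0.158, 0.988, -0.0], [-0.001, -0.0, -1.0]]
contact_force: [-0.7, 0.1, 4.8]
finger_gap: 0.0553
```

Request:
carry_out:
  commands:
    - [0,0,-0.02,0]
    - [0,0,-0.04,0]
    - [0,0,-0.04,0]
    - [0,0,-0.04,0.135]
    - [0,0,0,0]
    - [0,0,0,0]

```text
time: 22.48
tool_pos: [0.4668, -0.2502, 0.1616]
tool_rot: [[-1.0, -0.024, -0.002], [-0.024, 1.0, 0.001], [0.001, 0.001, -1.0]]
contact_force: [-0.6, -0.4, -1.1]
finger_gap: 0.0554
```

Request:
carry_out:
  commands:
    - [-0.0112,0.0323,0,0]
    - [-0.0112,0.0323,0,0]
    - [-0.0112,0.0323,0,0]
    - [-0.0112,0.0323,0,0]
    - [-0.0112,0.0323,0,0]
    - [-0.0112,0.0323,0,0]
    - [-0.0112,0.0323,0,0]
    - [-0.0112,0.0323,0,0]
    - [-0.0112,0.0323,0,0]
    - [-0.0112,0.0323,0,0]
    - [-0.0112,0.0323,0,0]
    - [-0.0112,0.0323,0,0]
    - [-0.0112,0.0323,0,0]
    - [-0.0112,0.0323,0,0]
    - [0,0,0.03,0]
    - [0,0,0,0]
    - [0,0,0,0]

```text
time: 24.6
tool_pos: [0.6135, 0.204, 0.1321]
tool_rot: [[-1.0, -0.022, -0.001], [-0.022, 1.0, -0.001], [0.001, -0.001, -1.0]]
contact_force: [1.2, -0.3, -0.1]
finger_gap: 0.0552
```

Request:
carry_out:
  commands:
    - [0,0,0.03,0]
    - [0,0,0.025,0]
    - [0,0,0.012,0]
    - [0,0,0.007,0]
    - [0,0,0.003,0]
    - [0,0,0,0]
    - [0,0,0,0]

```text
time: 25.48
tool_pos: [0.6143, 0.2052, 0.0565]
tool_rot: [[-1.0, -0.023, 0.001], [-0.023, 1.0, 0.001], [-0.001, 0.001, -1.0]]
contact_force: [-0.5, -0.9, -0.6]
finger_gap: 0.0552
```

Request:
carry_out:
  commands:
    - [0,0,0,0]
    - [0,0,0,0]
    - [0,0,0,0]
    - [0,0,-0.02,0]
    - [0,0,-0.04,0]
    - [0,0,-0.04,0]
    - [0,0,0,0]
  jaw: 0.075

```text
time: 26.35
tool_pos: [0.6167, 0.2058, 0.1618]
tool_rot: [[-1.0, -0.023, 0.009], [-0.023, 1.0, 0.004], [-0.009, 0.004, -1.0]]
contact_force: [0.1, 0.2, 0.2]
finger_gap: 0.0752
```

```bash
python3 seen.py
```

```text
[0.6152 0.2055 0.1592] 0.07490078044685625
silver [ 478.7 -159.3] [35.9 57.1] long at 67.0
silver [ 564.3 -154.1] [35.3 56.8] long at 86.5
```

Request:
carry_out:
  commands:
    - [0.0058,-0.0356,0,0]
    - [0.0058,-0.0356,0,0]
    - [0.0058,-0.0356,0,0]
    - [0.0058,-0.0356,0,0]
    - [0.0058,-0.0356,0,0]
    - [0.0058,-0.0356,0,0]
    - [0.0058,-0.0356,0,0]
    - [0.0058,-0.0356,0,0]
    - [0.0058,-0.0356,0,0]
    - [0.0058,-0.0356,0,0]
    - [0,0,0,0.084]
    - [0,0,0.03,0]
    - [0,0,0.03,0]
    - [0,0,0.01,0]
    - [0,0,0,0]
    - [0,0,0,0]
  jaw: 0.082

```text
time: 28.4
tool_pos: [0.5648, -0.1524, 0.0868]
tool_rot: [[-0.998, 0.061, 0.002], [0.061, 0.998, -0.0], [-0.002, -0.0, -1.0]]
contact_force: [0.3, -0.2, -0.2]
finger_gap: 0.0817
```

```bash
python3 seen.py;python3 -c "
from h import *
f=grab('side');g=grab('side');a=f['pixels'][80:220,200:340];b=f['pixels'][200:340,220:360]
cv2.imwrite('pics/c7.png',cv2.resize(np.hstack([a,b]),None,fx=2.8,fy=2.8,interpolation=2))"
```

```text
[ 0.5649 -0.1525  0.087 ] 0.08217860594564837
```

View pics/c7.png

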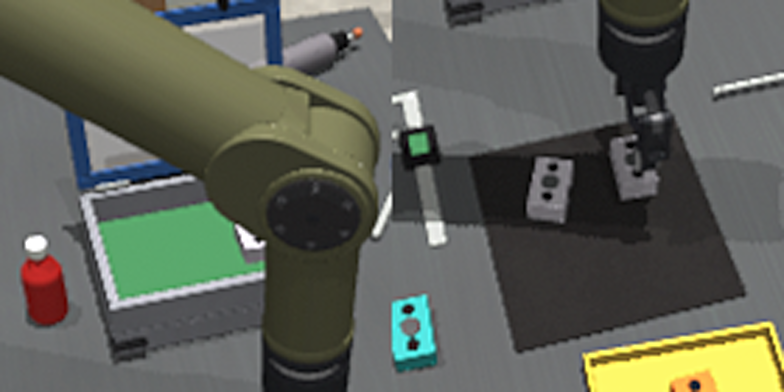

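The gripper is above the part at about (445,263), in shadow, and the first part is on the glass. The positions are unchanged, so I'm descending.

Request:
carry_out:
  commands:
    - [0,0,0.025,0]
    - [0,0,0.02,0]
    - [0,0,0.012,0]
    - [0,0,0.007,0]
    - [0,0,0,0]
    - [0,0,0,0]

```text
time: 29.3
tool_pos: [0.5646, -0.1524, 0.0223]
tool_rot: [[-0.998, 0.061, 0.001], [0.061, 0.998, -0.0], [-0.001, -0.0, -1.0]]
contact_force: [-0.8, -0.2, 0.6]
finger_gap: 0.0818
```

Request:
carry_out:
  commands:
    - [0,0,0,0]
    - [0,0,0,0]
    - [0,0,0,0]
    - [0,0,0,0]
  jaw: 0.045
  force: 30

```text
time: 29.8
tool_pos: [0.5646, -0.1523, 0.0224]
tool_rot: [[-0.998, 0.061, 0.001], [0.061, 0.998, -0.0], [-0.001, 0.0, -1.0]]
contact_force: [0.3, 0.5, 4.3]
finger_gap: 0.0553
```

Request:
carry_out:
  commands:
    - [0,0,-0.02,0]
    - [0,0,-0.04,0]
    - [0,0,-0.04,0]
    - [0,0,-0.04,-0.084]
    - [0,0,0,0]
    - [0,0,0,0]

```text
time: 30.55
tool_pos: [0.5634, -0.152, 0.1615]
tool_rot: [[-1.0, -0.023, -0.001], [-0.023, 1.0, 0.0], [0.001, 0.0, -1.0]]
contact_force: [-0.3, -0.1, -1.3]
finger_gap: 0.0555
```

Request:
carry_out:
  commands:
    - [0,0.0325,0,0]
    - [0,0.0325,0,0]
    - [0,0.0325,0,0]
    - [0,0.0325,0,0]
    - [0,0.0325,0,0]
    - [0,0.0325,0,0]
    - [0,0.0325,0,0]
    - [0,0.0325,0,0]
    - [0,0.0325,0,0]
    - [0,0.0325,0,0]
    - [0.001,0.0325,0,0]
    - [0,0,0.03,0]
    - [0,0,0,0]
    - [0,0,0,0]

```text
time: 32.3
tool_pos: [0.5546, 0.2042, 0.1315]
tool_rot: [[-1.0, -0.022, -0.001], [-0.022, 1.0, -0.001], [0.001, -0.001, -1.0]]
contact_force: [0.3, 0.4, -1.3]
finger_gap: 0.0552
```

Request:
carry_out:
  commands:
    - [0,0,0.03,0]
    - [0,0,0.025,0]
    - [0,0,0.012,0]
    - [0,0,0.007,0]
    - [0,0,0.002,0]
    - [0,0,0,0]
    - [0,0,0,0]

```text
time: 33.17
tool_pos: [0.5552, 0.2054, 0.0565]
tool_rot: [[-1.0, -0.023, 0.001], [-0.023, 1.0, 0.001], [-0.001, 0.001, -1.0]]
contact_force: [1.1, 1.0, -0.9]
finger_gap: 0.0553
```

Request:
carry_out:
  commands:
    - [0,0,0,0]
    - [0,0,0,0]
    - [0,0,0,0]
    - [0,0,-0.02,0]
    - [0,0,-0.04,0]
    - [0,0,-0.04,0]
    - [0,0,0,0]
  jaw: 0.075

```text
time: 34.05
tool_pos: [0.5576, 0.2061, 0.1613]
tool_rot: [[-1.0, -0.023, 0.008], [-0.023, 1.0, 0.004], [-0.008, 0.004, -1.0]]
contact_force: [0.2, -0.1, 0.0]
finger_gap: 0.0752
```

```bash
python3 seen.py
```

```text
[0.5562 0.2057 0.1589] 0.07508069842026564
silver [ 478.6 -159.3] [35.7 57.1] long at 67.0
onglass [613.1 201.5] [35.9 58.3] long at 91.7
```

Request:
carry_out:
  commands:
    - [0.0085,-0.0361,0,0]
    - [0.0085,-0.0361,0,0]
    - [0.0085,-0.0361,0,0]
    - [0.0085,-0.0361,0,0]
    - [0.0085,-0.0361,0,0]
    - [0.0085,-0.0361,0,0]
    - [0.0085,-0.0361,0,0]
    - [0.0085,-0.0361,0,0]
    - [0.0085,-0.0361,0,0]
    - [0.0085,-0.0361,0,0]
    - [0,0,0,0.141]
    - [0,0,0,0.141]
    - [0,0,0.01,0.141]
    - [0,0,0.03,0]
    - [0,0,0.03,0]
    - [0,0,0,0]
    - [0,0,0,0]
  jaw: 0.082

```text
time: 36.22
tool_pos: [0.4784, -0.1579, 0.0864]
tool_rot: [[-0.921, 0.389, 0.0], [0.389, 0.921, -0.0], [-0.0, 0.0, -1.0]]
contact_force: [0.1, -0.1, -0.4]
finger_gap: 0.082
```

```bash
python3 seen.py
```

```text
[ 0.4789 -0.158   0.0868] 0.08200356405815451
```

Request:
carry_out:
  commands:
    - [0,0,0.025,0]
    - [0,0,0.02,0]
    - [0,0,0.012,0]
    - [0,0,0.007,0]
    - [0,0,0,0]
    - [0,0,0,0]

```text
time: 37.02
tool_pos: [0.4787, -0.1579, 0.0224]
tool_rot: [[-0.921, 0.389, 0.001], [0.389, 0.921, -0.0], [-0.001, 0.0, -1.0]]
contact_force: [-0.2, -0.1, 0.6]
finger_gap: 0.082
```

Request:
carry_out:
  commands:
    - [0,0,0,0]
    - [0,0,0,0]
    - [0,0,0,0]
    - [0,0,0,0]
  jaw: 0.045
  force: 30

```text
time: 37.52
tool_pos: [0.4787, -0.1578, 0.0223]
tool_rot: [[-0.921, 0.389, 0.001], [0.389, 0.921, 0.0], [-0.001, 0.0, -1.0]]
contact_force: [-1.4, 0.4, 6.2]
finger_gap: 0.0552
```

Request:
carry_out:
  commands:
    - [0,0,-0.02,0]
    - [0,0,-0.04,0]
    - [0,0,-0.04,0]
    - [0,0,-0.04,-0.141]
    - [0,0,0,-0.141]
    - [0,0,0,-0.141]
    - [0,0,0,0]
    - [0,0,0,0]

```text
time: 38.52
tool_pos: [0.4778, -0.1577, 0.1613]
tool_rot: [[-1.0, -0.021, -0.001], [-0.021, 1.0, 0.0], [0.001, 0.0, -1.0]]
contact_force: [0.2, -0.1, -0.6]
finger_gap: 0.0554
```

Request:
carry_out:
  commands:
    - [-0.0022,0.033,0,0]
    - [-0.0022,0.033,0,0]
    - [-0.0022,0.033,0,0]
    - [-0.0022,0.033,0,0]
    - [-0.0022,0.033,0,0]
    - [-0.0022,0.033,0,0]
    - [-0.0022,0.033,0,0]
    - [-0.0022,0.033,0,0]
    - [-0.0022,0.033,0,0]
    - [-0.0022,0.033,0,0]
    - [-0.0022,0.033,0,0]
    - [0,0,0.03,0]
    - [0,0,0,0]
    - [0,0,0,0]

```text
time: 40.28
tool_pos: [0.4943, 0.2052, 0.1322]
tool_rot: [[-1.0, -0.021, 0.0], [-0.021, 1.0, -0.0], [-0.0, -0.0, -1.0]]
contact_force: [1.2, 0.2, -0.5]
finger_gap: 0.0553
```

Request:
carry_out:
  commands:
    - [0,0,0.03,0]
    - [0,0,0.025,0]
    - [0,0,0.012,0]
    - [0,0,0.007,0]
    - [0,0,0.003,0]
    - [0,0,0,0]
    - [0,0,0,0]

```text
time: 41.15
tool_pos: [0.4944, 0.206, 0.0554]
tool_rot: [[-1.0, -0.023, 0.001], [-0.023, 1.0, 0.001], [-0.001, 0.001, -1.0]]
contact_force: [0.6, -0.3, -0.2]
finger_gap: 0.0556
```

Request:
carry_out:
  commands:
    - [0,0,0,0]
    - [0,0,0,0]
    - [0,0,0,0]
    - [0,0,-0.02,0]
    - [0,0,-0.04,0]
    - [0,0,-0.06,0]
    - [0,0,-0.06,0]
    - [0,0,0,0]
  jaw: 0.075

```text
time: 42.15
tool_pos: [0.4968, 0.207, 0.2406]
tool_rot: [[-1.0, -0.023, 0.01], [-0.023, 1.0, 0.005], [-0.01, 0.005, -1.0]]
contact_force: [-0.5, 0.9, -0.1]
finger_gap: 0.0753
```

```bash
python3 seen.py;python3 -c "
from h import *
grab('side','s8.png')"
```

```text
[0.4952 0.2063 0.2374] 0.07485289575007376
onglass [498.4 204.8] [32.8 54.4] long at 78.1
onglass [555.2 201.4] [35.7 57.8] long at 91.3
onglass [613.4 201.5] [35.5 58.4] long at 91.7
```

View pics/s8.png

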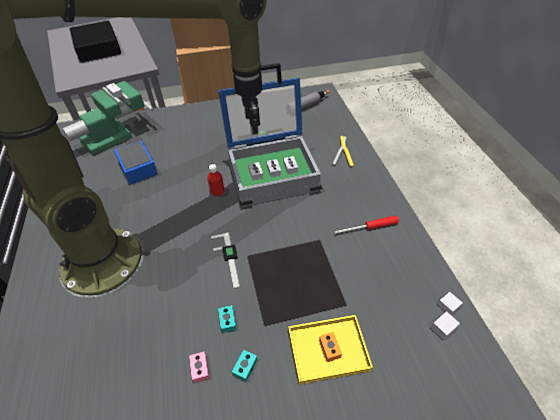

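The mat is empty. Three silver parts lie on the glass at (257,169), (274,166) and (291,161), and the orange part is in the tray at (330,346). Now I'm taking the hood bar again.

Request:
carry_out:
  commands:
    - [0,0,-0.035,0]
    - [0,0,-0.035,0]
    - [0,0,-0.035,0]
    - [0,0,-0.033,0]
    - [-0.0098,0.0263,0,0]
    - [-0.0098,0.0263,0,0]
    - [-0.0098,0.0263,0,0]
    - [-0.0098,0.0263,0,0]
    - [-0.0098,0.0263,0,0]
    - [-0.0098,0.0263,0,0]
    - [0,0,0,0]
    - [0,0,0,0]
  jaw: 0.045

```text
time: 43.75
tool_pos: [0.5489, 0.3639, 0.371]
tool_rot: [[-1.0, -0.023, -0.002], [-0.023, 1.0, -0.002], [0.002, -0.002, -1.0]]
contact_force: [0.0, -0.3, 1.0]
finger_gap: 0.0451
```

Request:
carry_out:
  commands:
    - [0,0,0.015,0]
    - [0,0,0.015,0]
    - [0,0,0.014,0]
    - [0,0,0,0]
    - [0,0,0,0]

```text
time: 44.38
tool_pos: [0.5491, 0.3649, 0.329]
tool_rot: [[-1.0, -0.023, 0.0], [-0.023, 1.0, 0.0], [-0.0, 0.0, -1.0]]
contact_force: [-0.2, 0.6, 0.1]
finger_gap: 0.0452
```

Request:
carry_out:
  commands:
    - [0,0,0,0]
    - [0,0,0,0]
    - [0,0,0,0]
    - [0,0,0,0]
  jaw: 0.005
  force: 40

```text
time: 44.88
tool_pos: [0.5492, 0.3647, 0.3295]
tool_rot: [[-1.0, -0.023, 0.001], [-0.023, 1.0, 0.0], [-0.001, 0.0, -1.0]]
contact_force: [-0.1, -1.7, 3.5]
finger_gap: 0.0122
```

```bash
python3 arc.py "np.linspace(1.8,1.3,11)"; echo; python3 arc.py "np.linspace(1.3,.2,19)"; echo;  python3 arc.py "np.linspace(.2,.0,11)"
```

```text
[0, -0.012, -0.0025, 0],[0, -0.0121, -0.0019, 0],[0, -0.0122, -0.0013, 0],[0, -0.0122, -0.0007, 0],[0, -0.0122, -0.0001, 0],[0, -0.0122, 0.0006, 0],[0, -0.0122, 0.0012, 0],[0, -0.0121, 0.0018, 0],[0, -0.012, 0.0024, 0],[0, -0.0119, 0.003, 0],
[0, -0.0143, 0.0044, 0],[0, -0.014, 0.0053, 0],[0, -0.0136, 0.0062, 0],[0, -0.0132, 0.007, 0],[0, -0.0128, 0.0078, 0],[0, -0.0123, 0.0085, 0],[0, -0.0118, 0.0093, 0],[0, -0.0112, 0.01, 0],[0, -0.0105, 0.0106, 0],[0, -0.0099, 0.0113, 0],[0, -0.0092, 0.0118, 0],[0, -0.0084, 0.0124, 0],[0, -0.0076, 0.0129, 0],[0, -0.0068, 0.0133, 0],[0, -0.006, 0.0137, 0],[0, -0.0052, 0.014, 0],[0, -0.0043, 0.0143, 0],[0, -0.0034, 0.0146, 0],
[0, -0.0009, 0.0048, 0],[0, -0.0008, 0.0048, 0],[0, -0.0007, 0.0048, 0],[0, -0.0006, 0.0049, 0],[0, -0.0005, 0.0049, 0],[0, -0.0004, 0.0049, 0],[0, -0.0003, 0.0049, 0],[0, -0.0002, 0.0049, 0],[0, -0.0001, 0.0049, 0],[0, -0.0, 0.0049, 0],
```

Request:
carry_out:
  commands:
    - [0,-0.008,-0.0015,0]
    - [0,-0.012,-0.0019,0]
    - [0,-0.0122,-0.0013,0]
    - [0,-0.0122,-0.0007,0]
    - [0,-0.0122,-0.0001,0]
    - [0,-0.0122,0.0006,0]
    - [0,-0.0122,0.0012,0]
    - [0,-0.0121,0.0018,0]
    - [0,-0.012,0.0024,0]
    - [0,-0.0119,0.003,0]
    - [0,0,0,0]
    - [0,0,0,0]

```text
time: 46.38
tool_pos: [0.5521, 0.2478, 0.3274]
tool_rot: [[-1.0, -0.023, 0.003], [-0.023, 1.0, 0.002], [-0.003, 0.002, -1.0]]
contact_force: [-1.3, -1.0, 8.9]
finger_gap: 0.0121
```

Request:
carry_out:
  commands:
    - [0,-0.0143,0.0035,0]
    - [0,-0.0143,0.0048,0]
    - [0,-0.014,0.0056,0]
    - [0,-0.0132,0.007,0]
    - [0,-0.0128,0.0078,0]
    - [0,-0.0123,0.0085,0]
    - [0,-0.0118,0.0093,0]
    - [0,-0.0112,0.01,0]
    - [0,-0.0105,0.0106,0]
    - [0,-0.0099,0.0113,0]
    - [0,0,0,0]
    - [0,0,0,0]

```text
time: 47.88
tool_pos: [0.555, 0.1211, 0.2446]
tool_rot: [[-1.0, -0.021, -0.0], [-0.021, 1.0, -0.003], [0.0, -0.003, -1.0]]
contact_force: [7.4, -0.8, -3.4]
finger_gap: 0.0123
```

Request:
carry_out:
  commands:
    - [-0.002,-0.0092,0.0118,0]
    - [0,-0.0084,0.0124,0]
    - [0,-0.0076,0.0129,0]
    - [0,-0.0068,0.0133,0]
    - [0,-0.006,0.0137,0]
    - [0,-0.0052,0.014,0]
    - [0,-0.0043,0.014,0]
    - [0,-0.003,0.01,0]
    - [0,0,0,0]
    - [0,0,0,0]

```text
time: 49.12
tool_pos: [0.5565, 0.0712, 0.1425]
tool_rot: [[-1.0, -0.022, -0.004], [-0.022, 1.0, -0.003], [0.004, -0.003, -1.0]]
contact_force: [0.6, -6.0, -5.3]
finger_gap: 0.0122
```

Request:
carry_out:
  commands:
    - [0,-0.0015,0.006,0]
    - [0,-0.0015,0.006,0]
    - [0,-0.001,0.005,0]
    - [0,-0.001,0.005,0]
    - [0,-0.001,0.005,0]
    - [0,-0.0005,0.005,0]
    - [0,-0.0005,0.005,0]
    - [0,0,0.005,0]
    - [0,0,0.004,0]
    - [0,0,0.003,0]
    - [0,0,0,0]
    - [0,0,0,0]

```text
time: 50.62
tool_pos: [0.5566, 0.0645, 0.0945]
tool_rot: [[-1.0, -0.023, -0.003], [-0.023, 1.0, -0.002], [0.003, -0.002, -1.0]]
contact_force: [-2.0, -5.6, -0.6]
finger_gap: 0.0119
```

Request:
carry_out:
  commands:
    - [0,-0.001,0.004,0]
    - [0,0,0.003,0]
    - [0,0,0.003,0]
    - [0,0,0,0]
    - [0,0,0,0]

```text
time: 51.25
tool_pos: [0.5567, 0.0642, 0.0846]
tool_rot: [[-1.0, -0.023, -0.003], [-0.023, 1.0, -0.002], [0.003, -0.002, -1.0]]
contact_force: [-2.6, -5.1, 0.9]
finger_gap: 0.0123
```

Request:
carry_out:
  commands:
    - [0,0,0.002,0]
    - [0,0,0.002,0]
    - [0,0,0.002,0]
    - [0,0,0,0]
    - [0,0,0,0]

```text
time: 51.88
tool_pos: [0.5567, 0.0642, 0.0825]
tool_rot: [[-1.0, -0.023, -0.003], [-0.023, 1.0, -0.0], [0.003, -0.0, -1.0]]
contact_force: [-12.8, -5.4, 24.1]
finger_gap: 0.0123
```

The hood is on its rim: there is 24 N of upward reaction and no more travel. I'll ease off and release, then back away.

Request:
carry_out:
  commands:
    - [0,0,-0.0025,0]
    - [0,0,0,0]

```text
time: 52.12
tool_pos: [0.5567, 0.0642, 0.0827]
tool_rot: [[-1.0, -0.023, -0.003], [-0.023, 1.0, -0.001], [0.003, -0.001, -1.0]]
contact_force: [-6.3, -6.1, 9.9]
finger_gap: 0.0122
```

Request:
carry_out:
  commands:
    - [0,0,0,0]
    - [0,0,0,0]
    - [0,0,0,0]
    - [0,0,0,0]
  jaw: 0.045

```text
time: 52.62
tool_pos: [0.558, 0.0656, 0.082]
tool_rot: [[-1.0, -0.024, -0.0], [-0.024, 1.0, 0.0], [0.0, 0.0, -1.0]]
contact_force: [0.7, 0.3, -0.4]
finger_gap: 0.0448
```

Request:
carry_out:
  commands:
    - [0,0,-0.015,0]
    - [0,0,-0.03,0]
    - [0,0,-0.04,0]
    - [0,0,-0.04,0]
    - [0,0,0,0]

```text
time: 53.25
tool_pos: [0.5605, 0.0654, 0.2123]
tool_rot: [[-1.0, -0.023, 0.008], [-0.023, 1.0, 0.002], [-0.009, 0.002, -1.0]]
contact_force: [0.6, -0.4, -0.7]
finger_gap: 0.0451
```

```bash
python3 -c "
from h import *
f=grab('side');crop(f,200,80,340,220,'c9.png',4)
g=grab('top');P=cloud(g);px=g['pixels'].astype(int);bl=(px[...,0]>120)&(px[...,2]<70)&(P[...,2]>.05)&(P[...,2]<.2)&(P[...,0]>.45);q=P[bl]
P=cloud(f);px=f['pixels'].astype(int);b2=(px[...,0]>90)&(px[...,2]<70)&(px[...,1]<110)&(P[...,2]>.05)&(P[...,2]<.2)&(P[...,0]>.4);q2=P[b2]
for q in(q,q2):
  print(len(q),np.linalg.lstsq(np.c_[q[:,:2],np.ones(len(q))],q[:,2],rcond=None)[0],q.min(0),q.max(0))"
```

```text
383 [ 0.0006 -0.0021  0.0866] [0.4503 0.211  0.0793] [0.6822 0.3069 0.0913]
722 [0.0005 0.0034 0.0842] [0.4215 0.1057 0.0783] [0.6861 0.3062 0.0905]
```

View pics/c9.png

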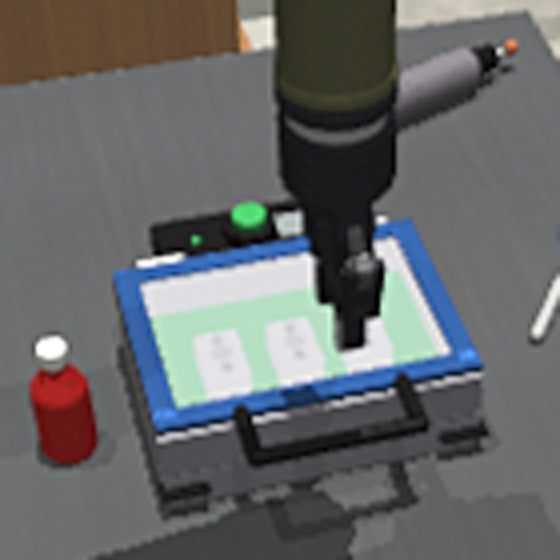

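The crop shows the hood flat on the rim, with a measured slope under 0.4%, and three parts beneath it. The green button is at about (262,133) in the full picture.

```bash
python3 -c "
from h import *
f=grab('side');g=grab('top')
for z in(.065,.07,.075,.08): print(z,world(f,262.2,133.5,z)[:2],world(g,139.3,187.8,z)[:2])
for F,c in((f,(262,133)),(g,(139,188))):
  P=cloud(F);q=P[c[1]-1:c[1]+2,c[0]-2:c[0]+3].reshape(-1,3);print(np.median(q,0))
print(bot.get_obs()['tool_pos'],bot.tcp_to_tips)"
```

```text
0.065 [0.5549 0.3717] [0.554  0.3666]
0.07 [0.5538 0.3653] [0.5529 0.3649]
0.075 [0.5526 0.3588] [0.5517 0.3631]
0.08 [0.5515 0.3523] [0.5505 0.3613]
[0.552  0.3588 0.077 ]
[0.5506 0.3626 0.0774]
[0.5573 0.0651 0.2064] 0.017
```

Request:
carry_out:
  commands:
    - [0,0.027,0,0]
    - [0,0.027,0,0]
    - [0,0.027,0,0]
    - [0,0.027,0,0]
    - [0,0.027,0,0]
    - [0,0.027,0,0]
    - [0,0.027,0,0]
    - [0,0.027,0,0]
    - [0,0.027,0,0]
    - [0,0.027,0,0]
    - [0,0.027,0,0]
    - [0,0,0.03,0]
    - [0,0,0.03,0]
    - [0,0,0,0]
    - [0,0,0,0]
  jaw: 0.0

```text
time: 55.32
tool_pos: [0.5515, 0.3625, 0.148]
tool_rot: [[-1.0, -0.023, 0.001], [-0.023, 1.0, 0.0], [-0.001, 0.0, -1.0]]
contact_force: [-0.4, -0.3, -0.2]
finger_gap: 0.0002
```

Request:
carry_out:
  commands:
    - [0,0,0.025,0]
    - [0,0,0.015,0]
    - [0,0,0.008,0]
    - [0,0,0.003,0]
    - [0,0,0.003,0]
    - [0,0,0.002,0]
    - [0,0,0,0]
    - [0,0,0,0]

```text
time: 56.32
tool_pos: [0.5515, 0.3624, 0.0919]
tool_rot: [[-1.0, -0.023, 0.001], [-0.023, 1.0, 0.001], [-0.001, 0.001, -1.0]]
contact_force: [0.6, 0.3, 2.4]
finger_gap: -0.0003
```

Request:
carry_out:
  commands:
    - [0,0,0.002,0]
    - [0,0,0.002,0]
    - [0,0,0.002,0]
    - [0,0,0.001,0]
    - [0,0,0,0]
    - [0,0,0,0]

```text
time: 57.08
tool_pos: [0.5516, 0.3624, 0.0879]
tool_rot: [[-1.0, -0.023, 0.001], [-0.023, 1.0, 0.001], [-0.001, 0.001, -1.0]]
contact_force: [-4.8, -4.1, 19.6]
finger_gap: 0.0001
```

The button has bottomed out at 20 N. Backing off for a final check.

Request:
carry_out:
  commands:
    - [0,0,0,0]
    - [0,0,-0.01,0]
    - [0,0,-0.03,0]
    - [0,0,-0.05,0]
    - [0,0,-0.05,0]
    - [0.03,0.03,0,0]
    - [0.03,0.03,0,0]
    - [0.03,0.03,0,0]
    - [0.03,0.03,0,0]
    - [0.03,0.03,0,0]
    - [0,0,0,0]
    - [0,0,0,0]

```text
time: 58.58
tool_pos: [0.3979, 0.5078, 0.2233]
tool_rot: [[-1.0, -0.023, -0.0], [-0.023, 1.0, -0.002], [0.0, -0.002, -1.0]]
contact_force: [0.5, 0.1, -0.3]
finger_gap: -0.0002
```

```bash
python3 -c "
from h import *
print(bot.get_obs()['tool_pos'],bot.get_obs()['contact_force'])
f=grab('side','s10.png');g=grab('top')
P=cloud(f);px=f['pixels'].astype(int);b2=(px[...,0]>90)&(px[...,2]<70)&(px[...,1]<110)&(P[...,2]>.05)&(P[...,2]<.2)&(P[...,0]>.4);q=P[b2]
print(np.linalg.lstsq(np.c_[q[:,:2],np.ones(len(q))],q[:,2],rcond=None)[0])"
```

```text
[0.3979 0.5078 0.2233] [ 0.4916  0.1201 -0.3173]
[0.0004 0.0027 0.0845]
```

View pics/s10.png

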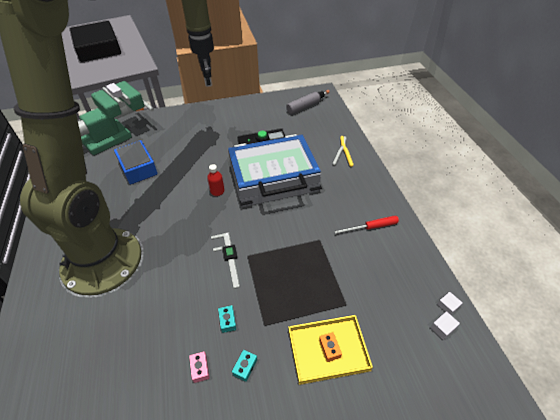

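The hood is shut over three parts at (258–291,165), the mat is empty, the orange part is in the tray, and the bystanders haven't moved. Handing in.

```bash
python3 -c "
from plant import bot
print(bot.sign_off())"
```

```text
the job is handed in; nothing more can be done
None
```

The job is done and handed in at about 59 s of the 210 s allowed; `sign_off` returns no verdict.

- **Hood opening:** I swung the hood back by its bar and brought it onto its stop at about 0.03 m/s.
- **Parts:** The orange part went from the glass into the yellow tray. The three silver parts found on the mat now lie side by side on the glass. Every part was gripped at 30 N.
- **Hood closing and button:** I lowered the hood slowly until the rim pushed back with about 24 N. Then I pressed the start button until it bottomed out at about 20 N.

**Last checks:** The hood frame measures level (slope 0.3%). Three parts show under it, flat and about 58 mm apart. The mat is empty, the orange part is in the tray, and the caliper, screwdriver and oil bottle look unmoved. The robot is touching nothing.

**What disagreed:**
- **Camera offset:** The two cameras differed by about 4 mm in y on the silver parts, so I used the average.
- **Odd angle reading:** One part read 78° instead of about 91° while the gripper partly hid it. In the later pictures it lies in line with the others.
- **Small drop:** The first two silver parts were released about 2–3 mm above the glass, the third about 2 mm.

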